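# Pack the insert trays into the assortment case

### The job

Pack the three insert trays into the open case, webs square to the hinge wall: first push the long tray fully home into the corner of the hinge wall and the far wall (away from the robot), then push one short tray home against the hinge wall and snug against the long tray, and then the other in front of it (away from the hinge), snug against both. Then shut the lid fully, leaving the magnifier stand, solder reel and vise where they are.

Things in the scene. Friction and masses are not known exactly. Their poses are not given: they have to be found in the camera images.
- case: Grey case tub, fixed. Outside 150 (x) x 172 (y) x 40 mm high, inside 140 x 162, walls 5, floor 4 mm thick. Origin: centre of underside. Its +x points to the hinge wall (inner face x=+70 mm), on the robot's left; its -y to the far wall (inner face y=-81), away from the robot; within 0.25 rad. Stands left or right on the bench. A handle juts 27 mm from the front (-x) wall at half height.
- lid (a joint): Lid angle, rad: 0 = shut on the rim; grows opening, stop at 1.25. Starts at 1.05 to 1.22, so it leans over the case. Stiff hinge (0.32 N m) holds it where left; no latch. Hinge line: along y at x=+75, z=40 mm in the case frame. Clear panel in a grey frame, 150 mm from hinge to front edge, 172 wide, 24 deep (panel: outer 3 mm, frame 4 mm wide), black finger tab 12 mm long in front.
- lid_edge (a point): Middle of the lid's free (front) edge on its outer face: 150 mm from the hinge line along the lid, 24 mm out from the rim plane. x runs from the free edge to the hinge, z out of the lid's outer face.
- board: Dark wooden work board, fixed, 300 x 300 x 8 mm, on which the trays start. Origin: centre of its underside.
- long_tray: White plastic insert tray, open on top, 130 (x) x 76 (y) mm; walls 3 thick, 35 high, floor 3. A central carrying web, 8 mm thick, runs its whole length along x at y=0, top at 54 mm (19 above the walls), a compartment 31 mm wide on each side. Origin: centre of underside, z up. Half-turn symmetric. 0.15 kg. Starts on the board, web within 0.5 rad of the robot's y axis.
- short_tray_a: White insert tray like the long one but 64 (x) x 76 (y) mm: same walls (3 thick, 35 high), same web along x (8 mm thick, top at 54 mm). Origin: centre of underside. 0.09 kg. Starts on the board, web within 0.5 rad of the robot's y axis. The two short trays are alike: either may go in either place.
- short_tray_b: The other short tray, the same as short_tray_a.
- magnifier: Bystander, loose: helping-hand magnifier, round base 60 mm across, post 125 mm high, crossbar with a lens 66 mm across reaching 110 mm to its +x (top at 155 mm) and a clip reaching 95 mm to its -x. Origin: centre of underside.
- reel: Bystander, loose: solder reel on end, 60 mm across, 46 mm high. Origin: centre of underside.
- vise: Bystander, loose: small bench vise, base 80 (x) x 60 (y) mm, 84 mm high, screw reaching 64 mm to -x. Origin: centre of underside.
There are look-alikes about, which are no part of the job. What is shaped like the short_tray_b but purple is not meant. Leave any red look-alike of the long_tray alone.

How it is judged:
By the outcome, as a careful person would: the job done as asked, in the order asked, and still so for the second after the job is handed in, with the robot touching nothing.
It also fails if it takes over 72 s, if anything falls off the work surface, if the arm or the gripper's body presses on something with over 40 N, if the wrist force passes 120 N, or if a joint passes its speed limit or range.

### The arm

A 6-joint arm with a two-finger parallel gripper is mounted at the origin on the work surface. World frame = base frame: x ahead of the robot, y to its left, z up, the work surface at z = 0. Lengths are in m, angles in rad, forces in N, time in s.
With the tool pointing down it reaches from about 0.35 to 0.975 m from the base axis. Payload 4.9 kg.
Tool frame: the origin (TCP) lies midway between the tips of the shut fingers; the grasp point (between the pads) lies 19 mm behind it; z points along the fingers, y is the line along which they close (so a half turn about z gives the same grasp; the last joint's range is limited). The gripper opens to 85 mm and grips with 20 to 120 N. Pads are 22 mm wide; open, the fingers measure 114 mm over their backs; the gripper's body (76 mm by 85 mm) begins 54 mm behind the grasp point. The pads swing forward as they close: fully open they stand 13 mm farther back than shut.
Start: joints at [1.073, 0.053, 1.613, -0, 1.476, -0.119], TCP at [0.231, 0.581, 0.231] pointing down, gripper open.
Joint ranges: [-3.01, 3.01], [-1.01, 2.22], [0.06, 2.58], [-1.02, 4.17], [0.09, 2.62], [-3.14, 3.14]. Speed limits (rad/s): [2.57, 2.57, 3.14, 3.14, 3.14, 3.14].

### API

Orientations are given as a unit quaternion [w, x, y, z].
In Python, from plant import * gives the robot as it stands.
- The arm moves only by the tool jog_arm, never from a script. Its argument "targets" is a list of rows, each a list of 3 entries, a list of its own where there are three numbers: the shift along the tool's x, y, z in units of 25 mm (1.0 is 25 mm), then the turn, a rotation vector about the tool's x, y, z in units of 8 degrees (1.0 is 8 degrees), then the opening in per cent of the stroke, from 0 (shut) to 100 (fully open). A call has 1 to 8 rows; each row is the pose to reach, as a shift and turn from the pose commanded when the call began, along the tool's axes at that moment; what a row does not reach only later rows make up. A row lasts 1/8 s, in which the tool goes at most 62.5 mm and 10.7 degrees, less where a joint would pass 70% of its speed; a pose out of reach is approached as far as the arm can. A call with a gripper value outside its range is refused whole. The fingers move at their own pace and stop on an object; the grip force is fixed at half the most. Time passes only in rows, so rows that repeat a pose let the fingers close. It gives the time, the measured TCP pose, the force, the opening and the grip force at its end, in the units of the state.
- state(): the state, without advancing time (a new reading comes with each control period).
- grab_frame(name): name is "scene" or "top" or "wrist"; returns (picture, depth): 384x512x3 uint8, red, green, blue; 384x512 float32, m along the optical axis (not along the pixel's ray), 0 where there is no reading.
- camera_params(name): a dict with "fovy" (degrees; the focal length in pixels is half the picture's height over the tangent of half this angle, whatever the lens; pixels are square), "cx", "cy" (the principal point, pixels), "rvec" (rotation vector, rad) and "tvec" (3), from world to camera coordinates, as OpenCV has them; the wrist camera has in their place "hand_eye" (4x4, takes a point from camera to tool coordinates, whose origin is the TCP and whose axes are the flange's). Camera axes: x right, y down, z forward; pixel columns grow to the right and rows downward; lengths in m; the calibration is good to about 2 mm. A picture is of the moment at which its call begins: read the wrist's pose just before it. camera_params takes no time and is no camera call.
- job_done(): hands the job in; it is judged then, once.
The state is a dict: "time": time; "joint_pos": joint angles; "joint_vel": joint speeds; "joint_efforts": joint torques, N m; "tool_pos": TCP position; "tool_rot": TCP orientation; "contact_force": force on the tool from outside, world axes, zero at the start; "ft_torque": the same for the moment, N m; "gripper_width": opening from 0.0 (shut) to 1.0 (fully open); "grasp_force": force on a finger pad.
Only numpy, scipy, OpenCV 4.12 (cv2) and the standard library are available. Lean on these libraries where they do the work, as an engineer would, in place of code of your own. Each camera call takes 0.05 s, during which the arm holds its last target. There are 200 camera calls.

## Working session

There is one attempt and no reset: what is moved stays moved. The work goes in short steps, Python scripts to look and compute and a tool call to move; the robot and the scene stay as the last step left them, time stands still between calls to the robot, and variables do not carry over. Pictures are saved under pics/ and viewed, at most 10 in all, crops included, and the job is handed in when it is done.

Besides the shell and the picture viewer there is one more tool, called after "Request:" in YAML: its name, and indented under it one key for each argument. jog_arm: Moves the arm, as the interface text tells. Its arguments: {"type":"object","properties":{"targets":{"type":"array"}},"required":["targets"]}

```bash
ls; mkdir -p pics
cat > h.py <<'E'
from plant import *
import numpy as np, cv2
from scipy.spatial.transform import Rotation as R
def cam(name):
    p=camera_params(name); 
    f=192/np.tan(np.radians(p["fovy"])/2)
    if name=="wrist":
        s=state(); q=s["tool_rot"]; T=np.eye(4); T[:3,:3]=R.from_quat([q[1],q[2],q[3],q[0]]).as_matrix(); T[:3,3]=s["tool_pos"]
        C=T@np.array(p["hand_eye"])
    else:
        M=np.eye(4); M[:3,:3]=R.from_rotvec(np.ravel(p["rvec"])).as_matrix(); M[:3,3]=np.ravel(p["tvec"]); C=np.linalg.inv(M)
    return f,p["cx"],p["cy"],C,p
def shot(name):
    c=cam(name); im,d=grab_frame(name); np.savez("pics/last_%s.npz"%name,im=im,d=d,C=c[3],k=np.array(c[:3])); return im,d,c
def cloud(d,c):
    v,u=np.mgrid[0:384,0:512]; f,cx,cy,C=c[:4]
    P=np.stack([(u-cx)/f*d,(v-cy)/f*d,d],-1)
    return P@C[:3,:3].T+C[:3,3]
def load(name):
    z=np.load("pics/last_%s.npz"%name); return z["im"],z["d"],(*z["k"],z["C"])
E
python3 - <<'E'
from h import *
ims=[]
for n in ("top","scene"):
    im,d,c=shot(n); print(n,c[4],c[3][:3,3].round(3)); cv2.imwrite(f"pics/{n}0.png",cv2.resize(im[...,::-1],(800,600),interpolation=cv2.INTER_CUBIC))
print(state())
E
```

```text
pics
top {'fovy': 50.52841803532647, 'cx': 254.03372038378214, 'cy': 194.18577952541614, 'rvec': array([ 2.15370343, -2.09711812,  0.21650695]), 'tvec': array([0.08760325, 0.55105602, 1.13485376])} [0.322 0.112 1.218]
scene {'fovy': 52.59043250917714, 'cx': 254.34210423240432, 'cy': 196.82291043728642, 'rvec': array([ 2.50298524,  0.76941342, -0.20224872]), 'tvec': array([-0.54362404, -0.1644629 ,  1.26207828])} [ 0.885 -0.352  1.004]
{'time': 0.1, 'joint_pos': array([ 1.07302185e+00,  5.33145872e-02,  1.61419131e+00,  3.12981286e-05,
        1.47596015e+00, -1.19009348e-01]), 'joint_vel': array([ 0.000282  , -0.00290812, -0.00291933,  0.00123393,  0.00074896,
        0.00179873]), 'joint_efforts': array([-3.69344934e-04, -3.94901490e+01, -3.71363461e+01, -1.87526775e-04,
        3.92199247e-03,  1.91570314e-05]), 'tool_pos': array([0.2308329 , 0.58020125, 0.23015054]), 'tool_rot': array([-2.99156082e-04,  1.88253922e-01,  9.82119943e-01, -8.87781277e-04]), 'contact_force': array([-0.28150821,  0.33364125,  0.2826765 ]), 'ft_torque': array([-0.01964283,  0.01145382, -0.01705322]), 'grasp_force': 0.0, 'gripper_width': 0.9981478977384729}
```

View pics/top0.png

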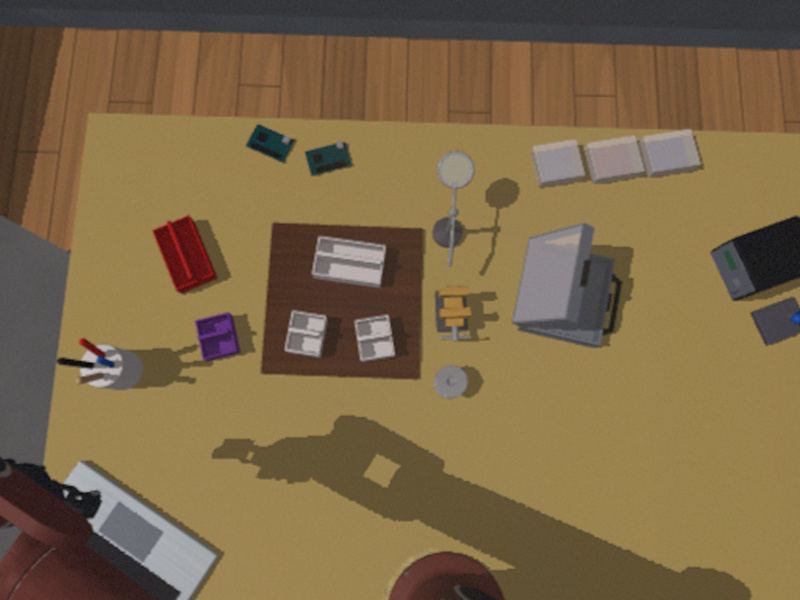

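View pics/scene0.png

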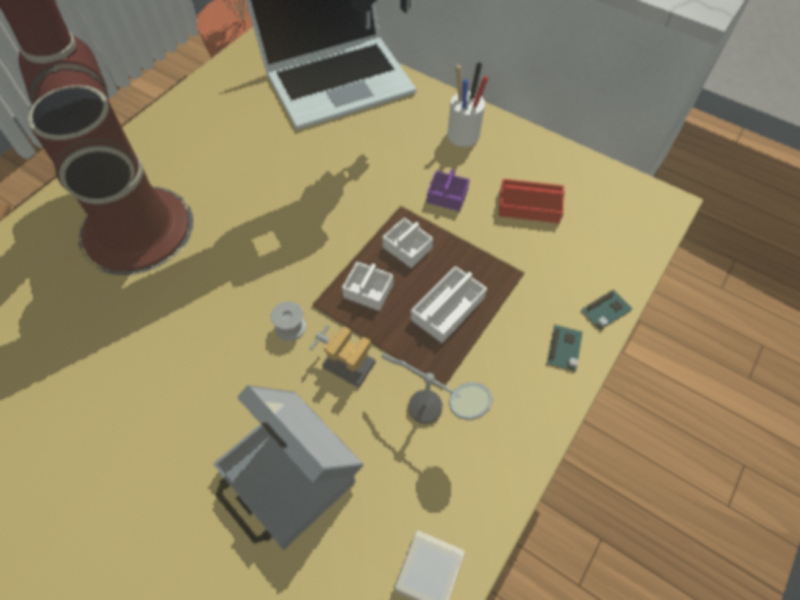

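The top view shows three white trays on the dark board, at about (350,260) for the long one and (306,333) and (375,338) for the short ones. The purple tray (217,337) and red long tray (185,254) are off the board and are the look-alikes. The case is at about (565,290) with its lid leaning over it and the handle at (613,305). The vise, reel and magnifier stand between the board and the case.

Run:
```python
from h import *
im,d,c=load("top"); P=cloud(d,c)
hsv=cv2.cvtColor(im,cv2.COLOR_RGB2HSV)
print("table z",np.median(P[300:320,200:300,2]), "d zero",(d==0).mean())
def rect(m,l):
    q=P[m][:,:2]*1000
    r=cv2.minAreaRect(q.astype(np.float32)); print(l,m.sum(),np.round(r[0],1),np.round(r[1],1),round(r[2],1),"z",np.percentile(P[m][:,2]*1000,[5,50,95]).round(0))
def box(x0,x1,y0,y1):
    b=np.zeros(d.shape,bool); s=.64; b[int(y0*s):int(y1*s),int(x0*s):int(x1*s)]=1; return b&(d>0)
for l,b in dict(long=(300,400,228,295),sA=(280,332,300,365),sB=(348,405,305,370)).items():
    m=box(*b)&(P[...,2]>.036); rect(m,l)
    m2=box(*b)&(P[...,2]>.052); rect(m2,l+" web")
rect(box(265,430,215,385)&(hsv[...,2]<110)&(P[...,2]>0.003)&(P[...,2]<.015),"board")
for l,b in dict(reel=(430,475,360,402),vise=(432,475,282,345),magbase=(430,470,215,250)).items(): rect(box(*b)&(P[...,2]>.02),l)
m=box(500,640,215,355)&(P[...,2]>.012); rect(m,"caseall")
rect(box(560,612,300,350)&(P[...,2]>.036)&(P[...,2]<.046),"rim")
# lid plane
q=P[box(540,580,240,315)&(P[...,2]>.07)]
for _ in range(4):
    cc=q.mean(0); n=np.linalg.svd(q-cc,full_matrices=False)[2][2]; r=(q-cc)@n; q=q[np.abs(r)<max(.004,1.5*r.std())]
n*=np.sign(n[2]); print("lid plane",cc.round(3),n.round(3),"angle",np.arccos(n[2]),"azim",np.arctan2(n[1],n[0]),len(q),r.std())
```

```text
table z -0.0005711137574699876 d zero 0.0039215087890625
long 365 [633.4 195.8] [130.4  78.3] 82.9 z [37. 44. 62.]
long web 132 [632.4 195.6] [119.5  10. ] 83.7 z [54. 60. 63.]
sA 187 [490.  271.6] [64.3 76.2] 82.3 z [37. 43. 63.]
sA web 59 [489.7 271.5] [55.6  8.5] 83.0 z [56. 61. 64.]
sB 187 [485.3 142.2] [76.3 63.9] 10.8 z [38. 43. 63.]
sB web 60 [485.1 142.4] [ 8.4 55.6] 10.6 z [54. 60. 66.]
board 6585 [563.9 205.6] [300.1 300.1] 89.5 z [ 4.  7. 11.]
reel 340 [407.4  -2.1] [56.4 57.8] 46.4 z [40. 45. 49.]
vise 483 [530.1  -4.5] [94.2 55.7] 4.5 z [54. 70. 84.]
magbase 100 [678.7   9.1] [31.2 74.7] 76.9 z [ 21. 115. 127.]
caseall 3190 [ 581.5 -227.5] [199.4 175.3] 78.2 z [ 21. 116. 183.]
rim 112 [ 512.8 -268.5] [ 59. 121.] 37.8 z [37. 40. 44.]
lid plane [ 0.592 -0.175  0.142] [0.183 0.877 0.445] angle 1.1100876552730405 azim 1.365080544174746 1134 0.0012838487939767186
```

Run:
```python
from h import *
im,d,c=load("top")
cv2.imwrite("pics/cropcase.png",cv2.resize(im[130:235,160:420,::-1],(800,323),interpolation=cv2.INTER_CUBIC))
```

```text
(no output)
```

View pics/cropcase.png

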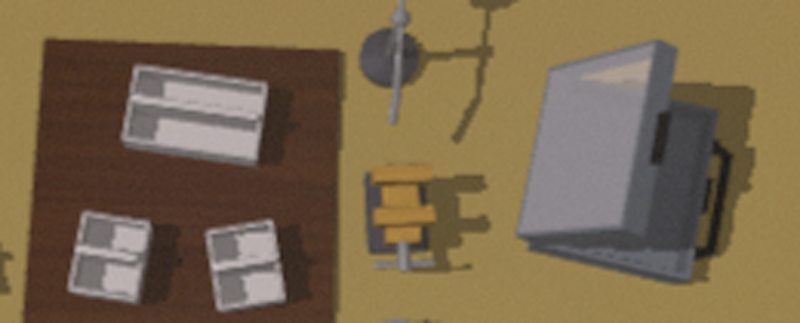

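The crop confirms the choice: three white trays on the dark board, the long one at about (195,113) and the shorts at (110,257) and (245,265). The lid leans over the case from the left and the handle is on the right at (718,200). Next I'll write the jog helper and get the case pose.

```bash
cat >> h.py <<'E'
PHI=30
def pose(): 
    s=state(); q=s["tool_rot"]; return np.array(s["tool_pos"]),R.from_quat([q[1],q[2],q[3],q[0]])
def Rt(az,phi=PHI):   # tool x along azimuth az (deg), z down, leaned about tool y
    a=np.radians(az); x=np.array([np.cos(a),np.sin(a),0]); z=np.array([0,0,-1.]); y=np.cross(z,x)
    return R.from_matrix(np.stack([x,y,z],1))*R.from_rotvec([0,np.radians(phi),0])
def tgt(g,az,phi=PHI):  # g: grasp point world (m)
    r=Rt(az,phi); return np.array(g)+.019*r.as_matrix()[:,2],r
def rel(*tg):
    p,r=pose()
    for t,rt in tg:
        print("shift",((r.inv().apply(t-p))/.025).round(2).tolist(),"turn",(np.degrees((r.inv()*rt).as_rotvec())/8).round(2).tolist())
def dirw(*vs): # world vectors (mm) -> tool units
    p,r=pose()
    for v in vs: print(v,(r.inv().apply(np.array(v,float))/25).round(2).tolist())
E
python3 - <<'E'
from h import *
im,d,c=load("top"); P=cloud(d,c)
n=np.array([.183,.877,.445]); cc=np.array([.592,-.175,.142]); az=np.arctan2(n[1],n[0])
u=np.array([np.cos(az),np.sin(az)]); v=np.array([-u[1],u[0]])
b=np.zeros(d.shape,bool); b[138:227,320:410]=1
m=b&(np.abs((P-cc)@n)<.004)&(P[...,2]>.06)&(d>0)
t=P[m][:,:2]@v; s=P[m][:,:2]@u
print("lid t",t.min(),np.percentile(t,[1,99]),t.max(),"z",P[m][:,2].max(), "mid",(t.min()+t.max())/2)
m=b&(np.abs(P[...,2]-.040)<.004)&(P[...,:2]@u<-.12)
q=P[m][:,:2]; print("rim s",(q@u).min(),np.percentile(q@u,2),"t",(q@v).min(),(q@v).max())
az=83.6; a=np.array([np.cos(np.radians(az)),np.sin(np.radians(az)),0])
L=np.array([.633,.1957,.050])-.035*a
rel(tgt(L+[0,0,.1],az),tgt(L+[0,0,.04],az),tgt(L,az))
E
```

```text
lid t -0.7024033432540718 [-0.69953318 -0.52973766] -0.5282676758452922 z 0.18876479541585733 mid -0.615335509549682
rim s -0.18282456085172077 -0.18082326482809122 t -0.7013361577138669 -0.5289576184367168
shift [-20.9, -9.32, 3.88] turn [-2.45, 3.21, 9.11]
shift [-20.9, -9.31, 6.28] turn [-2.45, 3.21, 9.11]
shift [-20.9, -9.31, 7.88] turn [-2.45, 3.21, 9.11]
```

Request:
jog_arm:
  targets:
    - [[-20.9, -9.3, 3.0], [-2.45, 3.21, 9.11], 35]
    - [[-20.9, -9.3, 3.0], [-2.45, 3.21, 9.11], 35]
    - [[-20.9, -9.3, 3.0], [-2.45, 3.21, 9.11], 35]
    - [[-20.9, -9.3, 3.0], [-2.45, 3.21, 9.11], 35]
    - [[-20.9, -9.3, 3.0], [-2.45, 3.21, 9.11], 35]
    - [[-20.9, -9.3, 3.0], [-2.45, 3.21, 9.11], 35]
    - [[-20.9, -9.3, 3.0], [-2.45, 3.21, 9.11], 35]
    - [[-20.9, -9.3, 3.0], [-2.45, 3.21, 9.11], 35]

```text
time: 1.1
tool_pos: [0.5779, 0.2237, 0.1653]
tool_rot: [-0.174, 0.721, 0.642, 0.194]
contact_force: [-0.0, 0.5, 0.0]
gripper_width: 0.348
grasp_force: 0.0
```

Request:
jog_arm:
  targets:
    - [[0, 0, 0], [0, 0, 0], 35]
    - [[0, 0, 0], [0, 0, 0], 35]

```text
time: 1.35
tool_pos: [0.5769, 0.226, 0.1658]
tool_rot: [-0.174, 0.72, 0.643, 0.193]
contact_force: [-0.9, -0.1, 0.4]
gripper_width: 0.354
grasp_force: 0.0
```

Run:
```python
from h import *
az=83.6; a=np.array([np.cos(np.radians(az)),np.sin(np.radians(az)),0])
L=np.array([.633,.1957,.050])-.035*a
print(pose()[0],state()["joint_pos"].round(2),state()["time"])
rel(tgt(L+[0,0,.1],az),tgt(L+[0,0,.04],az),tgt(L,az))
im,d,c=shot("wrist"); cv2.imwrite("pics/w1.png",im[...,::-1])
P=cloud(d,c); m=(P[...,2]>.054)&(P[...,2]<.07)&(np.hypot(P[...,0]-.633,P[...,1]-.196)<.08)
q=P[m][:,:2]*1000; print(len(q),cv2.minAreaRect(q.astype(np.float32)),np.median(P[m][:,2]))
```

```text
[0.57694362 0.2259737  0.16577211] [ 0.02  0.    1.84  0.55  1.27 -0.02] 1.35
shift [-2.35, 2.37, 0.12] turn [-0.01, -0.01, -0.01]
shift [-3.56, 2.37, 2.2] turn [-0.01, -0.01, -0.01]
shift [-4.36, 2.37, 3.58] turn [-0.01, -0.01, -0.01]
567 ((640.6783447265625, 225.74586486816406), (63.5903205871582, 8.446227073669434), 82.9272232055664) 0.061730008678820836
```

View pics/w1.png

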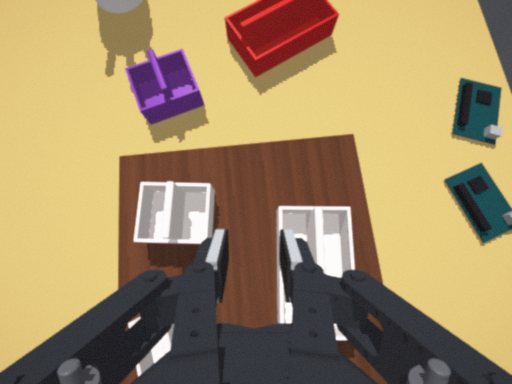

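The wrist view shows the long tray's web at about (318,235), the purple and red trays top-left, and short tray A at (175,212). The measured web sits about 3 mm further out than I planned for, so I'll split the difference.

Request:
jog_arm:
  targets:
    - [[-2.36, 2.46, 0.12], [0, 0, 0], 35]
    - [[-2.36, 2.46, 0.12], [0, 0, 0], 35]
    - [[-3.56, 2.46, 2.2], [0, 0, 0], 35]
    - [[-4.36, 2.46, 3.58], [0, 0, 0], 35]
    - [[-4.36, 2.46, 3.58], [0, 0, 0], 35]
    - [[-4.36, 2.46, 3.58], [0, 0, 0], 0]
    - [[-4.36, 2.46, 3.58], [0, 0, 0], 0]
    - [[-4.36, 2.46, 3.58], [0, 0, 0], 0]

```text
time: 2.4
tool_pos: [0.6347, 0.1703, 0.037]
tool_rot: [-0.172, 0.72, 0.644, 0.195]
contact_force: [0.4, 0.7, 3.8]
gripper_width: 0.081
grasp_force: 60.3
```

Request:
jog_arm:
  targets:
    - [[0, 0, 0], [0, 0, 0], 0]
    - [[0, 0, 0], [0, 0, 0], 0]

```text
time: 2.65
tool_pos: [0.6347, 0.1703, 0.037]
tool_rot: [-0.173, 0.72, 0.644, 0.195]
contact_force: [-0.1, 1.5, 7.0]
gripper_width: 0.08
grasp_force: 60.8
```

```bash
cat >> h.py <<'E'
AZ=78.2; CO=np.array([.581,-.228,0])
def case(x,y,z):  # case mm -> world m
    a=np.radians(AZ); return CO+np.array([[np.cos(a),-np.sin(a),0],[np.sin(a),np.cos(a),0],[0,0,1]])@np.array([x,y,z])/1000
def incase(p):
    a=np.radians(AZ); return np.array([[np.cos(a),np.sin(a),0],[-np.sin(a),np.cos(a),0],[0,0,1]])@(np.asarray(p)-CO)*1000
def grasp(): p,r=pose(); return p-.019*r.as_matrix()[:,2]
E
python3 - <<'E'
from h import *
print(pose()[0],grasp())
dirw([0,0,180],[-100,-60,180])
rel(tgt(case(-120,-40,230),AZ))
E
```

```text
[0.63467901 0.17034991 0.03695903] [0.63355484 0.16085284 0.05337676]
[0, 0, 180] [3.62, 0.02, -6.22]
[-100, -60, 180] [1.18, -3.68, -7.66]
shift [-14.27, 0.85, -16.48] turn [-0.32, -0.03, 0.59]
```

Request:
jog_arm:
  targets:
    - [[1, 0, -1.72], [0, 0, 0], 0]
    - [[2, 0, -3.45], [0, 0, 0], 0]
    - [[4.02, 0, -6.91], [0, 0, 0], 0]
    - [[4.02, 0, -6.91], [0, 0, 0], 0]
    - [[0, 0.2, -9], [-0.1, 0, 0.2], 0]
    - [[-3, 0.3, -11], [-0.1, 0, 0.3], 0]
    - [[-6, 0.5, -13], [-0.2, 0, 0.4], 0]
    - [[-8, 0.6, -14], [-0.3, 0, 0.5], 0]

```text
time: 3.65
tool_pos: [0.6149, -0.0811, 0.2357]
tool_rot: [-0.164, 0.746, 0.614, 0.201]
contact_force: [0.7, 0.7, -1.8]
gripper_width: 0.084
grasp_force: 59.7
```

Run:
```python
from h import *
print(pose()[0],state()["joint_pos"].round(2))
rel(tgt(case(-120,-40,255),AZ))
```

```text
[ 0.61491315 -0.08111742  0.23574566] [-0.47  0.08  1.64  0.5   1.58 -0.32]
shift [-9.0, 1.35, -5.34] turn [-0.03, -0.01, 0.08]
```

Request:
jog_arm:
  targets:
    - [[-2, 0.5, -2], [0, 0, 0], 0]
    - [[-4, 0.8, -3.2], [0, 0, 0], 0]
    - [[-6, 1, -4.4], [0, 0, 0], 0]
    - [[-9, 1.35, -5.34], [0, 0, 0.08], 0]
    - [[-9, 1.35, -5.34], [0, 0, 0.08], 0]
    - [[-9, 1.35, -5.34], [0, 0, 0.08], 0]

```text
time: 4.4
tool_pos: [0.5978, -0.3429, 0.2373]
tool_rot: [-0.167, 0.749, 0.609, 0.2]
contact_force: [-0.6, 0.4, -1.8]
gripper_width: 0.085
grasp_force: 59.7
```

Run:
```python
from h import *
print(pose()[0],state()["joint_pos"].round(2),incase(grasp()))
im,d,c=shot("wrist"); 
im2,d2,c2=shot("top")
out=np.hstack([im,im2[110:270,270:440].repeat(2,0).repeat(2,1)[:, :].copy()[:320].astype(np.uint8) if 0 else cv2.resize(im2[120:264,290:398],(288,384),interpolation=cv2.INTER_CUBIC)])
cv2.imwrite("pics/w2.png",out[...,::-1])
```

```text
[ 0.59784841 -0.34288426  0.23725012] [-0.8   0.35  1.33  0.43  1.77 -0.57] [-118.5597797   -40.10258794  253.67594395]
```

View pics/w2.png

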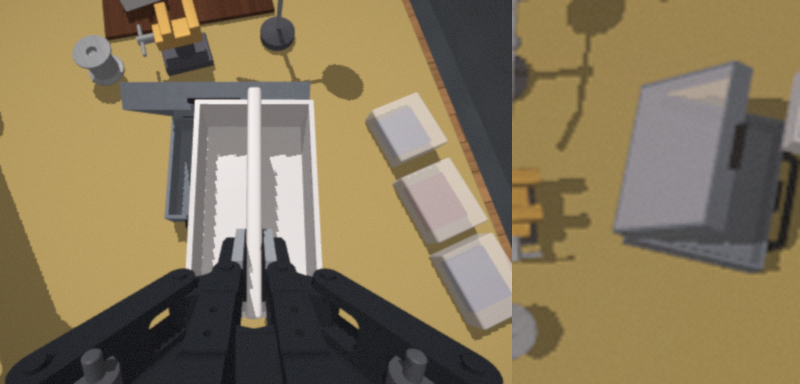

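The long tray is held square. The lid's front edge runs along row 95 and the rim's near-robot front corner is at about (172,215).

Run:
```python
from h import *
im,d,c=load("wrist"); P=cloud(d,c)
a=np.radians(AZ); Q=(P-CO)*1000; M=np.array([[np.cos(a),np.sin(a),0],[-np.sin(a),np.cos(a),0],[0,0,1]]); Q=Q@M.T
b=np.zeros(d.shape,bool); b[115:235,155:190]=1
m=b&(np.abs(Q[...,2]-40)<6)
print("rim z",np.median(Q[m][:,2]),"x",Q[m][:,0].min(),np.percentile(Q[m][:,0],[2]),"y max",Q[m][:,1].max())
for r in range(130,216,14):
    mm=m[r]; 
    if mm.any(): print(r,Q[r][mm][:,1].max().round(1),Q[r][mm][:,0].mean().round(1))
b[:]=0; b[78:112,120:310]=1; m=b&(Q[...,2]>150)&(Q[...,2]<200)
for col in (140,170,280,300):
    mm=m[:,col]
    if mm.any(): k=Q[:,col][mm]; print(col,"lid",k[k[:,0].argmin()].round(1),k[k[:,2].argmax()].round(1))
print("lid y",Q[m][:,1].min(),Q[m][:,1].max())
# tray bottom yaw: web
m=(Q[...,2]>254)&(Q[...,2]<275)&(np.abs(Q[...,1]+40)<12); m[200:]=0
print("web",cv2.minAreaRect(Q[m][:,:2].astype(np.float32)),np.median(Q[m][:,2]),"end x",Q[m][:,0].max())
```

```text
rim z 39.77568291337008 x -70.0575155814045 [-69.81915866] y max 83.01794230426238
130 81.8 58.1
144 81.9 36.8
158 81.5 15.4
172 81.0 -5.1
186 81.0 -25.6
200 81.6 -45.0
214 82.8 -64.2
140 lid [ 13.9  66.1 174.9] [ 34.3  64.  184.3]
170 lid [ 14.   38.5 174.6] [ 33.5  36.5 185.4]
280 lid [ 21.9 -62.7 178. ] [ 33.6 -62.3 185. ]
300 lid [ 22.2 -81.  177.6] [ 30.7 -80.2 184.8]
lid y -89.2103958656585 83.14733101241636
web ((-55.20268630981445, -39.35783386230469), (65.96858215332031, 7.751307010650635), 0.44420555233955383) 262.11625766464635 end x -22.240024179725168
```

```bash
sed -i 's/CO=np.array(.*/CO=np.array([.5847,-.2247,0])/' h.py
python3 - <<'E'
from h import *
print(incase(grasp()))
rel(tgt(case(-118,-39,96),AZ),tgt(case(-38,-39,96),AZ),tgt(case(-37,-39,60),AZ),tgt(case(-37,-39,51),AZ))
E
```

```text
[-120.49265536  -37.57587994  255.1534425 ]
shift [-3.11, 0.09, 5.56] turn [-0.04, -0.02, 0.01]
shift [-0.34, 0.1, 7.16] turn [-0.04, -0.02, 0.01]
shift [-1.03, 0.11, 8.43] turn [-0.04, -0.02, 0.01]
shift [-1.21, 0.11, 8.74] turn [-0.04, -0.02, 0.01]
```

Request:
jog_arm:
  targets:
    - [[-1.2, 0, 2], [0, 0, 0], 0]
    - [[-2.2, 0.1, 4], [0, 0, 0], 0]
    - [[-3.11, 0.1, 5.56], [0, 0, 0], 0]
    - [[-3.11, 0.1, 5.56], [0, 0, 0], 0]
    - [[-1.7, 0.1, 6.36], [0, 0, 0], 0]
    - [[-0.34, 0.1, 7.16], [0, 0, 0], 0]
    - [[-0.34, 0.1, 7.16], [0, 0, 0], 0]
    - [[-0.34, 0.1, 7.16], [0, 0, 0], 0]

```text
time: 5.5
tool_pos: [0.6182, -0.2622, 0.0824]
tool_rot: [-0.164, 0.748, 0.611, 0.2]
contact_force: [-0.3, -0.3, -1.8]
gripper_width: 0.082
grasp_force: 59.7
```

Run:
```python
from h import *
print(incase(grasp()))
im,d,c=shot("wrist"); cv2.imwrite("pics/w3.png",im[...,::-1])
rel(tgt(case(-37,-39,60),AZ),tgt(case(-37,-39,50),AZ),tgt(case(-28,-39,50),AZ),tgt(case(-28,-45,50),AZ))
```

```text
[-39.39948228 -40.50657375  98.85861845]
shift [-0.66, -0.05, 1.39] turn [-0.02, -0.0, 0.02]
shift [-0.86, -0.05, 1.73] turn [-0.02, -0.0, 0.02]
shift [-0.55, -0.05, 1.91] turn [-0.02, -0.0, 0.02]
shift [-0.55, 0.19, 1.91] turn [-0.02, -0.0, 0.02]
```

View pics/w3.png

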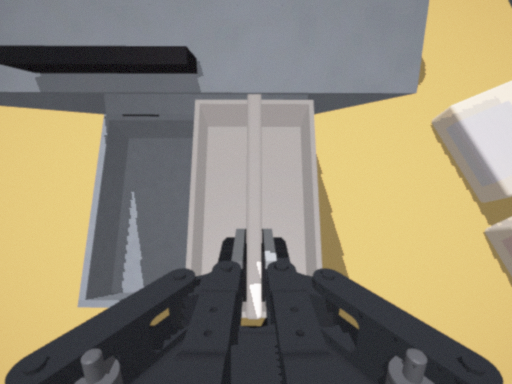

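The tray is over the tub and clear of the lid. The rim's front-left corner is at (82,302) and the hinge wall at row ~115. I'll check the case registration once more.

Run:
```python
from h import *
im,d,c=load("wrist"); P=cloud(d,c)
a=np.radians(AZ); M=np.array([[np.cos(a),np.sin(a),0],[-np.sin(a),np.cos(a),0],[0,0,1]]); Q=((P-CO)*1000)@M.T
b=np.zeros(d.shape,bool); b[115:315,70:190]=1
m=b&(np.abs(Q[...,2]-40)<3)
for r in (150,190,230,270):
    k=Q[r][m[r]]; print(r,"y",k[:,1].min().round(1),k[:,1].max().round(1),"x",k[:,0].mean().round(1))
for col in (110,130,150):
    k=Q[200:,col][m[200:,col]]; print(col,"front x",k[:,0].min().round(1),k[:,0].max().round(1),"y",k[:,1].mean().round(1)) if len(k) else None
for col in (130,160,180):
    k=Q[100:200,col]; k=k[(k[:,2]>15)&(k[:,2]<34)]; print(col,"hinge wall x",np.median(k[:,0]).round(1),len(k)) if len(k) else None
```

```text
150 y 79.9 86.1 x 44.3
190 y 80.4 86.0 x 11.1
230 y 79.9 85.4 x -19.9
270 y 80.4 86.0 x -49.0
110 front x -73.2 -69.1 y 62.1
130 hinge wall x 70.6 10
160 hinge wall x 70.6 9
180 hinge wall x 70.8 8
```

Request:
jog_arm:
  targets:
    - [[-0.66, -0.05, 1.39], [0, 0, 0], 0]
    - [[-0.66, -0.05, 1.39], [0, 0, 0], 0]
    - [[-0.66, -0.05, 1.39], [0, 0, 0], 0]

```text
time: 5.92
tool_pos: [0.6226, -0.2568, 0.0517]
tool_rot: [-0.164, 0.747, 0.61, 0.208]
contact_force: [4.8, 13.5, 23.9]
gripper_width: 0.084
grasp_force: 80.0
```

Run:
```python
from h import *
s=state(); print(incase(grasp()),s["contact_force"],s["ft_torque"],pose()[1].inv().apply(s["ft_torque"]))
im,d,c=shot("wrist"); P=cloud(d,c)
a=np.radians(AZ); M=np.array([[np.cos(a),np.sin(a),0],[-np.sin(a),np.cos(a),0],[0,0,1]]); Q=((P-CO)*1000)@M.T
m=(np.abs(Q[...,1]+39)<5)&(Q[...,0]>-60)&(Q[...,0]<75); m[225:]=0
for r in range(60,225,12):
    k=Q[r][m[r]]; 
    if len(k): print(r,k[k[:,2].argmax()].round(1))
im2,d2,c2=shot("scene")
cv2.imwrite("pics/w4.png",np.hstack([im[:,::1],cv2.resize(im2[240:360,130:220],(288,384),interpolation=cv2.INTER_CUBIC)])[...,::-1])
```

```text
[-33.37671095 -43.59140104  68.04481399] [ 4.7549751  13.54927849 23.93617941] [ 3.70235979 -0.88611285 -0.33390335] [-0.29000228  3.80212544  0.25277699]
60 [-31.4 -41.3 213.3]
72 [-31.4 -41.3 213.3]
84 [-31.4 -41.3 213.3]
96 [-31.4 -41.3 213.3]
108 [-31.4 -41.3 213.3]
120 [-31.4 -41.3 213.3]
132 [-31.4 -41.3 213.3]
144 [ 31.9 -41.   67.3]
156 [-31.4 -41.3 213.3]
168 [-31.4 -41.3 213.3]
180 [  8.1 -41.7  74.4]
192 [  1.1 -43.3  76.3]
204 [-31.4 -41.3 213.3]
216 [-31.4 -41.3 213.3]
```

View pics/w4.png

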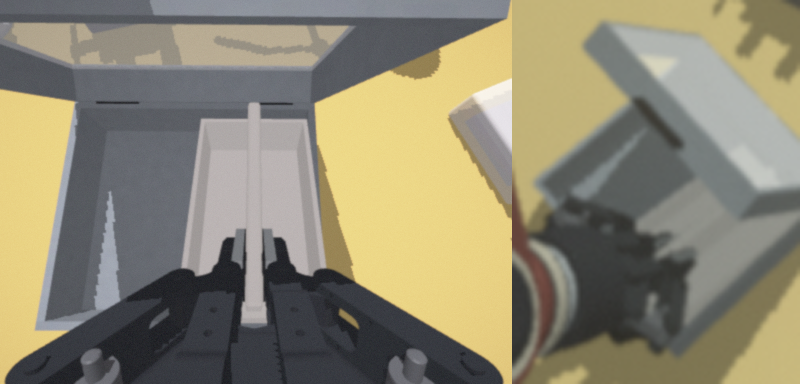

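The tray's front end caught on the front rim, because my grip offset was about 3 mm out, and the tray pitched hinge-end down by about 16° in the grip. I'll lift it, level it by leaning the tool more, and re-enter further toward the hinge.

Run:
```python
from h import *
rel(tgt(case(-37,-41,90),AZ),tgt(case(-36,-41,105),AZ,38),tgt(case(-36,-41,105),AZ,44))
```

```text
shift [0.31, -0.1, -0.83] turn [0.04, -0.09, 0.05]
shift [0.76, -0.09, -1.33] turn [0.04, 0.91, 0.05]
shift [0.84, -0.09, -1.35] turn [0.04, 1.66, 0.05]
```

Request:
jog_arm:
  targets:
    - [[0.6, -0.1, -1.1], [0, 0, 0], 0]
    - [[0.9, -0.1, -1.5], [0, 0.6, 0], 0]
    - [[1.1, -0.1, -1.55], [0, 1.2, 0], 0]
    - [[1.1, -0.1, -1.55], [0, 1.66, 0], 0]
    - [[1.1, -0.1, -1.55], [0, 1.66, 0], 0]

```text
time: 6.65
tool_pos: [0.6143, -0.2555, 0.088]
tool_rot: [-0.235, 0.722, 0.586, 0.285]
contact_force: [0.9, 0.1, -2.8]
gripper_width: 0.081
grasp_force: 77.5
```

```bash
cat >> h.py <<'E'
def casecloud(name="wrist"):
    im,d,c=shot(name); P=cloud(d,c); a=np.radians(AZ); M=np.array([[np.cos(a),np.sin(a),0],[-np.sin(a),np.cos(a),0],[0,0,1]])
    return im,((P-CO)*1000)@M.T
def web(Q,yc,zr,xr,w=14):  # fit web top line: z(x), y(x)
    m=(np.abs(Q[...,1]-yc)<w)&(Q[...,2]>zr[0])&(Q[...,2]<zr[1])&(Q[...,0]>xr[0])&(Q[...,0]<xr[1]); k=Q[m]
    if len(k)<20: print("few",len(k)); return
    for _ in range(4):
        pz=np.polyfit(k[:,0],k[:,2],1); py=np.polyfit(k[:,0],k[:,1],1); r=np.abs(k[:,2]-np.polyval(pz,k[:,0])); k=k[r<max(2,1.5*r.std())]
    print("web n",len(k),"pitch deg",np.degrees(np.arctan(pz[0])).round(2),"z@end",k[k[:,0].argmax()].round(1),"xr",k[:,0].min().round(1),k[:,0].max().round(1),"yaw deg",np.degrees(np.arctan(py[0])).round(2),"y0",np.polyval(py,0).round(1))
E
python3 - <<'E'
from h import *
im,Q=casecloud(); print(incase(grasp()),state()["contact_force"].round(1)); cv2.imwrite("pics/w5.png",im[...,::-1])
web(Q,-41,(80,130),(-20,90),8)
E
```

```text
[-36.57443258 -35.54428251 102.24353175] [-0.9  0.5 -1.5]
web n 1108 pitch deg -4.05 z@end [ 65.1 -39.3 109.4] xr -20.0 65.1 yaw deg -1.13 y0 -35.5
```

Run:
```python
from h import *
rel(tgt(case(-36,-38,85),AZ,47),tgt(case(-35,-38,70),AZ,47),tgt(case(-35,-38,55),AZ,47),tgt(case(-35,-38,48),AZ,47))
```

```text
shift [-0.41, 0.1, 0.52] turn [-0.03, 0.46, -0.01]
shift [-0.79, 0.11, 0.98] turn [-0.03, 0.46, -0.01]
shift [-1.2, 0.11, 1.42] turn [-0.03, 0.46, -0.01]
shift [-1.39, 0.11, 1.62] turn [-0.03, 0.46, -0.01]
```

Request:
jog_arm:
  targets:
    - [[-0.41, 0.1, 0.52], [0, 0.46, 0], 0]
    - [[-0.79, 0.1, 0.98], [0, 0.46, 0], 0]
    - [[-1.0, 0.1, 1.2], [0, 0.46, 0], 0]
    - [[-1.2, 0.1, 1.42], [0, 0.46, 0], 0]
    - [[-1.2, 0.1, 1.42], [0, 0.46, 0], 0]

```text
time: 7.32
tool_pos: [0.6174, -0.2513, 0.0417]
tool_rot: [-0.254, 0.711, 0.579, 0.308]
contact_force: [0.5, 0.0, -2.3]
gripper_width: 0.086
grasp_force: 77.5
```

Run:
```python
from h import *
im,Q=casecloud(); print(incase(grasp()),state()["contact_force"].round(1)); cv2.imwrite("pics/w5.png",im[...,::-1])
web(Q,-38,(40,100),(-20,90),8)
dirw(*[(M:=incase) and (case(*v)-case(0,0,0))*1000 for v in ([10,0,0],[0,-10,0],[0,0,-10])])
```

```text
[-33.41618774 -37.82799559  55.15523957] [-0.5  0.2 -2.6]
web n 1705 pitch deg 0.15 z@end [ 84.9 -45.6  69.9] xr -20.0 84.9 yaw deg -0.11 y0 -36.4
[2.04496052 9.78867389 0.        ] [0.27, 0.0, 0.29]
[ 9.78867389 -2.04496052  0.        ] [0.0, 0.4, -0.0]
[  0.   0. -10.] [-0.29, 0.0, 0.27]
```

Request:
jog_arm:
  targets:
    - [[-0.32, 0, 0.3], [0, 0, 0], 0]
    - [[-0.32, 0, 0.3], [0, 0, 0], 0]
    - [[-0.2, 0, 0.43], [0, 0, 0], 0]
    - [[-0.08, 0, 0.56], [0, 0, 0], 0]
    - [[-0.08, 0.25, 0.56], [0, 0, 0], 0]
    - [[-0.08, 0.5, 0.56], [0, 0, 0], 0]
    - [[-0.08, 0.5, 0.56], [0, 0, 0], 0]

```text
time: 8.25
tool_pos: [0.6244, -0.2508, 0.0315]
tool_rot: [-0.257, 0.712, 0.579, 0.302]
contact_force: [-33.5, -19.2, 11.9]
gripper_width: 0.082
grasp_force: 81.6
```

Run:
```python
from h import *
im,Q=casecloud(); f=state()["contact_force"]; print(incase(grasp()),f.round(1),(incase(f/1000+CO)).round(1)); cv2.imwrite("pics/w6.png",im[...,::-1])
web(Q,-42,(50,66),(-20,72),6)
```

```text
[-31.30460289 -44.54903353  44.54174981] [-32.7 -18.2  11.4] [-24.5  28.3  11.4]
web n 1736 pitch deg -0.72 z@end [ 68.  -46.6  58.5] xr -20.0 68.0 yaw deg 0.16 y0 -43.6
```

View pics/w6.png

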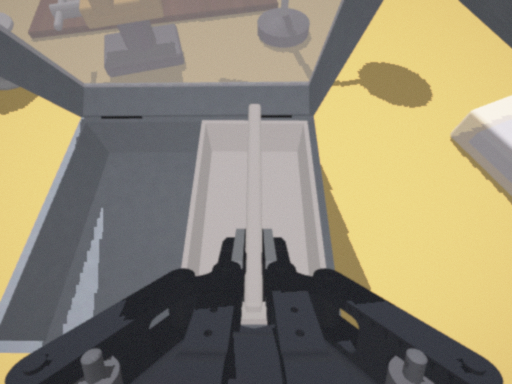

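Both walls push back (24 N and 28 N) and the web is level with its end at the hinge wall, so the long tray is home. Now I'll unload, open and retreat.

Request:
jog_arm:
  targets:
    - [[-0.16, -0.32, -0.17], [0, 0, 0], 0]
    - [[-0.16, -0.32, -0.17], [0, 0, 0], 35]
    - [[-0.16, -0.32, -0.17], [0, 0, 0], 35]
    - [[-0.16, -0.32, -0.17], [0, 0, 0], 35]
    - [[-0.16, -0.32, -1.3], [0, 0, 0], 35]
    - [[-0.16, -0.32, -2.6], [0, 0, 0], 35]
    - [[0.5, -0.32, -5], [0, 0, 0], 35]
    - [[2, -0.32, -7], [0, -0.5, 0], 35]

```text
time: 9.3
tool_pos: [0.6043, -0.3372, 0.1855]
tool_rot: [-0.235, 0.722, 0.586, 0.283]
contact_force: [1.4, 0.0, 1.3]
gripper_width: 0.352
grasp_force: 0.0
```

Run:
```python
from h import *
im,Q=casecloud(); print(incase(pose()[0])); 
web(Q,-43,(50,66),(-64,76),6)
B=np.array([.485,.142,.17]); az=100.7
rel((pose()[0]+[-.03,.08,.10],Rt(AZ,40)),(pose()[0]+[-.06,.16,.06],Rt(AZ,35)),tgt(B+[0,-.04,.03],az),tgt(B,az))
```

```text
[-107.76672356  -46.67467661  199.69263385]
web n 494 pitch deg -0.01 z@end [ 65.  -42.   56.9] xr -58.6 65.0 yaw deg 0.22 y0 -40.1
shift [4.85, -1.78, -1.01] turn [0.04, -0.31, 0.06]
shift [5.91, -3.62, 2.11] turn [0.04, -0.94, 0.06]
shift [11.9, -8.55, 11.68] turn [1.71, -1.53, -2.22]
shift [12.25, -8.88, 13.62] turn [1.71, -1.53, -2.22]
```

The web now reads y≈-40, so my unloading overshot and dragged the tray 2–3 mm off the far wall. I'll re-seat it before going on.

Run:
```python
from h import *
r=Rt(AZ,43); z=r.as_matrix()[:,2]; g,_=tgt(case(-33,-41,47),AZ,43)
rel((g-.1*z,r),(g-.05*z,r),(g,r))
```

```text
shift [-1.95, -0.26, 3.28] turn [0.03, 0.06, 0.06]
shift [-1.93, -0.27, 5.28] turn [0.03, 0.06, 0.06]
shift [-1.91, -0.28, 7.28] turn [0.03, 0.06, 0.06]
```

Request:
jog_arm:
  targets:
    - [[-1.95, -0.26, 3.28], [0, 0, 0], 35]
    - [[-1.95, -0.26, 3.28], [0, 0, 0], 35]
    - [[-1.93, -0.27, 5.28], [0, 0, 0], 35]
    - [[-1.91, -0.28, 7.28], [0, 0, 0], 35]
    - [[-1.91, -0.28, 7.28], [0, 0, 0], 0]
    - [[-1.91, -0.28, 7.28], [0, 0, 0], 0]
    - [[-1.91, -0.28, 7.28], [0, 0, 0], 0]
    - [[-1.91, -0.28, 7.28], [0, 0, 0], 0]

```text
time: 10.35
tool_pos: [0.6163, -0.2485, 0.0224]
tool_rot: [-0.232, 0.722, 0.587, 0.283]
contact_force: [-0.4, 0.1, -0.6]
gripper_width: 0.084
grasp_force: 59.7
```

Request:
jog_arm:
  targets:
    - [[0.1, 0.16, 0.1], [0, 0, 0], 0]
    - [[0.1, 0.32, 0.1], [0, 0, 0], 0]
    - [[0.1, 0.32, 0.1], [0, 0, 0], 0]

```text
time: 10.72
tool_pos: [0.6247, -0.2452, 0.0211]
tool_rot: [-0.233, 0.721, 0.587, 0.283]
contact_force: [-1.5, 0.1, -2.3]
gripper_width: 0.086
grasp_force: 59.7
```

Run:
```python
from h import *
im,Q=casecloud(); f=state()["contact_force"]; print(incase(grasp()),(incase(f/1000+CO)).round(1))
web(Q,-42,(50,66),(-20,72),7)
```

```text
[-24.85432966 -43.26417321  34.93216251] [-0.6  0.3 -2.1]
web n 2150 pitch deg -0.21 z@end [ 65.5 -42.6  58.5] xr -20.0 65.5 yaw deg -0.08 y0 -42.6
```

Request:
jog_arm:
  targets:
    - [[0.15, 0.0, 0.14], [0, 0, 0], 0]
    - [[0.3, 0.0, 0.28], [0, 0, 0], 0]
    - [[0.3, 0.2, 0.28], [0, 0, 0], 0]
    - [[0.3, 0.32, 0.28], [0, 0, 0], 0]
    - [[0.3, 0.32, 0.28], [0, 0, 0], 0]

```text
time: 11.4
tool_pos: [0.6258, -0.2427, 0.0218]
tool_rot: [-0.237, 0.722, 0.588, 0.276]
contact_force: [-40.3, -20.9, 17.2]
gripper_width: 0.082
grasp_force: 64.2
```

Run:
```python
from h import *
im,Q=casecloud(); f=state()["contact_force"]; print(incase(grasp()),(incase(f/1000+CO)).round(1))
web(Q,-42,(50,66),(-20,72),7)
```

```text
[-22.11952734 -44.29802707  35.79142327] [-28.4  35.3  17.4]
web n 2234 pitch deg -0.86 z@end [ 67.9 -46.1  58.3] xr -20.0 67.9 yaw deg 0.29 y0 -43.4
```

Request:
jog_arm:
  targets:
    - [[-0.14, -0.18, -0.13], [0, 0, 0], 0]
    - [[-0.14, -0.18, -0.13], [0, 0, 0], 35]
    - [[-0.14, -0.18, -0.13], [0, 0, 0], 35]
    - [[-0.14, -0.18, -0.13], [0, 0, 0], 35]
    - [[-0.14, -0.25, -1.5], [0, 0, 0], 35]
    - [[-0.14, -0.25, -3.2], [0, 0, 0], 35]
    - [[0.5, -0.25, -5.5], [0, 0, 0], 35]
    - [[2.5, -0.25, -7.5], [0, -0.5, 0], 35]

```text
time: 12.45
tool_pos: [0.6112, -0.3182, 0.1915]
tool_rot: [-0.214, 0.732, 0.593, 0.257]
contact_force: [0.3, 1.0, -0.0]
gripper_width: 0.351
grasp_force: 0.0
```

Run:
```python
from h import *
im,Q=casecloud(); print(incase(pose()[0])); 
web(Q,-43,(50,66),(-64,76),9); cv2.imwrite("pics/w7.png",im[...,::-1])
B=np.array([.485,.142,.17]); az=100.7
rel((pose()[0]+[-.03,.08,.10],Rt(AZ,40)),(pose()[0]+[-.06,.16,.06],Rt(AZ,35)),tgt(B+[0,-.04,.03],az),tgt(B,az))
```

```text
[-85.50725333 -49.62110134 205.78338117]
web n 662 pitch deg -0.14 z@end [ 65.8 -45.   57.1] xr -57.4 65.8 yaw deg 0.17 y0 -42.5
shift [4.77, -1.78, -1.34] turn [0.04, 0.18, 0.07]
shift [6.04, -3.61, 1.71] turn [0.04, -0.45, 0.06]
shift [11.84, -8.65, 10.47] turn [1.63, -1.05, -2.26]
shift [12.31, -8.99, 12.38] turn [1.63, -1.05, -2.26]
```

View pics/w7.png

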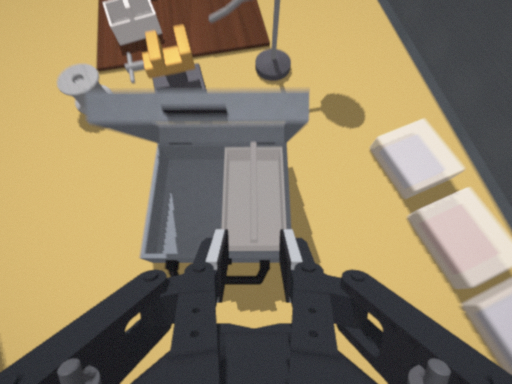

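The long tray sits in the far/hinge corner at (253,195), square to the walls. The right half of the tub, between the tray and (145,260), is free. Next is short tray B.

Request:
jog_arm:
  targets:
    - [[2.4, -0.9, -1.2], [0, 0, 0], 35]
    - [[4.77, -1.78, -1.34], [0, 0, 0], 35]
    - [[6.04, -3.61, 1.71], [0.3, -0.4, -0.5], 35]
    - [[8, -5.5, 5], [0.7, -0.7, -1.2], 35]
    - [[10, -7.2, 8], [1.2, -1, -1.8], 35]
    - [[11.84, -8.65, 10.47], [1.63, -1.05, -2.26], 35]
    - [[12.31, -8.99, 12.38], [1.63, -1.05, -2.26], 35]
    - [[12.31, -8.99, 12.38], [1.63, -1.05, -2.26], 35]

```text
time: 13.5
tool_pos: [0.4907, 0.1007, 0.1685]
tool_rot: [-0.207, 0.616, 0.742, 0.166]
contact_force: [0.3, -1.4, 0.6]
gripper_width: 0.35
grasp_force: 0.0
```

```bash
cat >> h.py <<'E'
def trayrect(xy,rad=.055):
    im,d,c=shot("wrist"); P=cloud(d,c); b=np.hypot(P[...,0]-xy[0],P[...,1]-xy[1])<rad
    for z0,z1 in ((.036,.05),(.054,.07)):
        m=b&(P[...,2]>z0)&(P[...,2]<z1); 
        if m.sum()<10: print("few"); continue
        r=cv2.minAreaRect((P[m][:,:2]*1000).astype(np.float32)); print(z0,m.sum(),np.round(r[0],1),np.round(r[1],1),round(r[2],1))
    return im
E
python3 - <<'E'
from h import *
im=trayrect((.485,.142)); cv2.imwrite("pics/w8.png",im[...,::-1])
print(pose()[0],grasp(),state()["joint_pos"].round(2))
E
```

```text
0.036 802 [489.  142.7] [76.1 63.6] 10.8
0.054 447 [489.2 142.6] [ 7.3 57.1] 10.5
[0.48630002 0.1061453  0.1651643 ] [0.48842911 0.09656353 0.18143257] [-0.21 -0.11  1.96  0.49  1.55 -0.47]
```

Run:
```python
from h import *
az=100.7; a=np.array([np.cos(np.radians(az)),np.sin(np.radians(az)),0]); g=np.array([.489,.1427,.047])-.017*a
rel(tgt(g+[0,0,.08],az),tgt(g+[0,0,.03],az),tgt(g,az))
```

```text
shift [-0.17, 0.42, 2.44] turn [-0.12, -0.14, -0.02]
shift [-1.2, 0.45, 4.15] turn [-0.12, -0.14, -0.02]
shift [-1.82, 0.47, 5.18] turn [-0.12, -0.14, -0.02]
```

Request:
jog_arm:
  targets:
    - [[-0.17, 0.42, 2.44], [-0.12, -0.14, 0], 35]
    - [[-0.17, 0.42, 2.44], [-0.12, -0.14, 0], 35]
    - [[-1.2, 0.45, 4.15], [-0.12, -0.14, 0], 35]
    - [[-1.82, 0.47, 5.18], [-0.12, -0.14, 0], 35]
    - [[-1.82, 0.47, 5.18], [-0.12, -0.14, 0], 35]
    - [[-1.82, 0.47, 5.18], [-0.12, -0.14, 0], 0]
    - [[-1.82, 0.47, 5.18], [-0.12, -0.14, 0], 0]
    - [[-1.82, 0.47, 5.18], [-0.12, -0.14, 0], 0]

```text
time: 14.55
tool_pos: [0.4982, 0.1263, 0.0364]
tool_rot: [-0.193, 0.62, 0.742, 0.167]
contact_force: [0.8, -2.8, 6.4]
gripper_width: 0.078
grasp_force: 59.9
```

Run:
```python
from h import *
print(grasp(),state()["grasp_force"],state()["contact_force"].round(1))
p=pose()[0]
rel((p+[0,0,.06],Rt(100.7)),(p+[0,0,.17],Rt(100.7)),(p+[0,-.10,.2],Rt(93)),tgt(case(0,40,250),AZ),tgt(case(-90,36,250),AZ))
```

```text
[0.49969275 0.11701984 0.05294747] 59.89762902259827 [ 0.8 -2.8  6.4]
shift [1.18, 0.02, -2.09] turn [0.08, 0.06, -0.03]
shift [3.35, 0.05, -5.92] turn [0.08, 0.06, -0.03]
shift [0.52, -0.64, -8.91] turn [-0.39, 0.05, 0.8]
shift [-7.83, -0.34, -13.51] turn [-1.31, 0.04, 2.41]
shift [-10.79, -1.54, -15.19] turn [-1.31, 0.04, 2.41]
```

Request:
jog_arm:
  targets:
    - [[1.18, 0, -2.1], [0, 0, 0], 0]
    - [[2.3, 0, -4], [0, 0, 0], 0]
    - [[3.35, 0.05, -5.92], [0, 0, 0], 0]
    - [[1.9, -0.3, -7.5], [-0.2, 0, 0.4], 0]
    - [[0.5, -0.64, -8.9], [-0.39, 0, 0.8], 0]
    - [[-1.5, -0.6, -10], [-0.6, 0, 1.2], 0]
    - [[-1.5, -0.6, -10], [-0.6, 0, 1.2], 0]
    - [[-1.5, -0.6, -10], [-0.6, 0, 1.2], 0]

```text
time: 15.55
tool_pos: [0.508, -0.0295, 0.2328]
tool_rot: [-0.182, 0.688, 0.68, 0.18]
contact_force: [0.2, -0.8, -1.4]
gripper_width: 0.079
grasp_force: 59.0
```

Run:
```python
from h import *
print(grasp(),incase(grasp()),state()["joint_vel"].round(2)); 
rel(tgt(case(0,40,250),AZ),tgt(case(-80,36,250),AZ))
```

```text
[ 0.50805875 -0.03893367  0.24934935] [166.16777035 113.01009731 249.3493489 ] [ 0.02 -0.    0.01 -0.    0.    0.  ]
shift [-6.15, 1.65, -3.54] turn [-0.74, 0.05, 1.2]
shift [-8.9, 1.18, -5.1] turn [-0.74, 0.05, 1.2]
```

Request:
jog_arm:
  targets:
    - [[-2, 0.6, -1.2], [-0.2, 0, 0.3], 0]
    - [[-4, 1.1, -2.4], [-0.4, 0, 0.7], 0]
    - [[-6.15, 1.65, -3.54], [-0.74, 0, 1.2], 0]
    - [[-8.9, 1.18, -5.1], [-0.74, 0, 1.2], 0]
    - [[-8.9, 1.18, -5.1], [-0.74, 0, 1.2], 0]
    - [[-8.9, 1.18, -5.1], [-0.74, 0, 1.2], 0]
    - [[-8.9, 1.18, -5.1], [-0.74, 0, 1.2], 0]

```text
time: 16.42
tool_pos: [0.5356, -0.2844, 0.2337]
tool_rot: [-0.161, 0.75, 0.611, 0.198]
contact_force: [-0.2, 0.9, -0.6]
gripper_width: 0.085
grasp_force: 59.0
```

Run:
```python
from h import *
im,Q=casecloud(); g=incase(grasp()); print(g)
web(Q,g[1],(g[2]-10,g[2]+25),(g[0]+5,g[0]+80),12)
rel(tgt(case(-60,38,130),AZ),tgt(case(-40,38,92),AZ),tgt(case(-35,38,75),AZ),tgt(case(-35,38,55),AZ))
```

```text
[-77.78600349  35.83104315 250.28047722]
web n 1349 pitch deg 0.3 z@end [-28.4  38.2 257.6] xr -72.4 -28.4 yaw deg 0.18 y0 37.2
shift [-1.75, -0.09, 4.53] turn [-0.0, 0.05, 0.02]
shift [-1.81, -0.09, 6.25] turn [-0.0, 0.05, 0.02]
shift [-1.97, -0.09, 6.94] turn [-0.0, 0.05, 0.02]
shift [-2.36, -0.09, 7.64] turn [-0.0, 0.05, 0.02]
```

Request:
jog_arm:
  targets:
    - [[-0.9, 0, 2.2], [0, 0, 0], 0]
    - [[-1.75, -0.09, 4.53], [0, 0, 0], 0]
    - [[-1.81, -0.09, 6.25], [0, 0, 0], 0]
    - [[-1.97, -0.09, 6.94], [0, 0, 0], 0]
    - [[-2.36, -0.09, 7.64], [0, 0, 0], 0]
    - [[-2.36, -0.09, 7.64], [0, 0, 0], 0]
    - [[-2.36, -0.09, 7.64], [0, 0, 0], 0]

```text
time: 17.35
tool_pos: [0.543, -0.2453, 0.04]
tool_rot: [-0.159, 0.751, 0.61, 0.199]
contact_force: [-0.8, -0.5, -0.5]
gripper_width: 0.081
grasp_force: 59.0
```

Run:
```python
from h import *
im,Q=casecloud(); g=incase(grasp()); f=state()["contact_force"]; print(g,(incase(f/1000+CO)).round(1))
web(Q,g[1],(g[2]-10,g[2]+25),(g[0]+5,g[0]+80),8)
rel(*[tgt(case(x,y,z),AZ) for x,y,z in ((-33,38,51),(0,37,51),(18,36,51),(27,36,51),(27,26,51))])
```

```text
[-38.11380116  36.62865042  56.62568523] [-0.3  0.6 -0.9]
web n 1344 pitch deg -0.25 z@end [11.4 36.8 63.8] xr -33.1 11.4 yaw deg 0.97 y0 37.9
shift [0.07, -0.06, 0.3] turn [0.03, 0.06, 0.01]
shift [1.22, -0.02, 0.95] turn [0.03, 0.06, 0.01]
shift [1.85, 0.02, 1.3] turn [0.03, 0.06, 0.01]
shift [2.16, 0.02, 1.48] turn [0.03, 0.06, 0.01]
shift [2.16, 0.42, 1.48] turn [0.03, 0.06, 0.01]
```

Request:
jog_arm:
  targets:
    - [[0.07, -0.06, 0.3], [0, 0, 0], 0]
    - [[0.6, -0.05, 0.6], [0, 0, 0], 0]
    - [[1.22, 0, 0.95], [0, 0, 0], 0]
    - [[1.85, 0, 1.3], [0, 0, 0], 0]
    - [[2.16, 0.02, 1.48], [0, 0, 0], 0]
    - [[2.16, 0.25, 1.48], [0, 0, 0], 0]
    - [[2.16, 0.42, 1.48], [0, 0, 0], 0]
    - [[2.16, 0.42, 1.48], [0, 0, 0], 0]

```text
time: 18.4
tool_pos: [0.5569, -0.1908, 0.0334]
tool_rot: [-0.161, 0.751, 0.613, 0.186]
contact_force: [-45.2, -34.6, 23.2]
gripper_width: 0.084
grasp_force: 65.4
```

Run:
```python
from h import *
im,Q=casecloud(); g=incase(grasp()); f=state()["contact_force"]; print(g,(incase(f/1000+CO)).round(1))
web(Q,g[1],(50,66),(g[0]+5,g[0]+80),8)
web(Q,-43,(50,66),(20,74),8)
```

```text
[18.43481381 33.83051492 50.05051305] [-42.8  35.1  22.2]
web n 1394 pitch deg -5.44 z@end [95.6 28.9 53.1] xr 23.5 95.6 yaw deg -0.87 y0 35.4
web n 1326 pitch deg -0.05 z@end [ 66.8 -43.9  56.1] xr 20.2 66.8 yaw deg 0.15 y0 -41.5
```

Request:
jog_arm:
  targets:
    - [[-0.2, -0.18, -0.15], [0, 0, 0], 0]
    - [[-0.2, -0.18, -0.15], [0, 0, 0], 0]

```text
time: 18.7
tool_pos: [0.5577, -0.1907, 0.0337]
tool_rot: [-0.159, 0.751, 0.611, 0.195]
contact_force: [-12.0, -14.1, 3.9]
gripper_width: 0.085
grasp_force: 61.1
```

Run:
```python
from h import *
im,Q=casecloud(); g=incase(grasp()); f=state()["contact_force"]; print(g,(incase(f/1000+CO)).round(1))
web(Q,g[1],(50,66),(g[0]+5,69),6)
web(Q,-43,(50,66),(20,69),6)
k=Q[(np.abs(Q[...,2]-39)<2.5)&(Q[...,0]>30)&(Q[...,0]<60)&(Q[...,1]>-12)&(Q[...,1]<6)][:,1]; print(np.histogram(k,bins=np.arange(-12,7)))
```

```text
[18.50852766 33.33258848 50.25879343] [-17.    9.7   3.1]
web n 1304 pitch deg -0.25 z@end [67.4 31.4 57.3] xr 23.9 67.4 yaw deg 0.86 y0 33.6
web n 1315 pitch deg -0.14 z@end [ 66.7 -39.8  56.1] xr 20.1 66.7 yaw deg 0.37 y0 -41.7
(array([  0,   0,   0,   0,  34,  82,  92, 104,  51,  86,  90, 104,   0,
         0,   0,   0,   0,   0]), array([-12, -11, -10,  -9,  -8,  -7,  -6,  -5,  -4,  -3,  -2,  -1,   0,
         1,   2,   3,   4,   5,   6]))
```

Both short-tray reactions are present and the web spacing is about 76 mm, so it is snug. Opening and retreating, then on to tray A.

Request:
jog_arm:
  targets:
    - [[0, 0, 0], [0, 0, 0], 35]
    - [[0, 0, 0], [0, 0, 0], 35]
    - [[0, 0, 0], [0, 0, 0], 35]
    - [[-0.1, 0, -1.5], [0, 0, 0], 35]
    - [[-0.3, 0, -3.5], [0, 0, 0], 35]
    - [[-1, 0, -6], [0, 0, 0], 35]
    - [[-1, 0, -8], [0, 0, 0], 35]
    - [[-1, 0, -8], [0, 0, 0], 35]

```text
time: 19.75
tool_pos: [0.537, -0.3085, 0.2005]
tool_rot: [-0.156, 0.751, 0.61, 0.199]
contact_force: [-0.8, -0.2, 0.4]
gripper_width: 0.348
grasp_force: 0.0
```

Request:
jog_arm:
  targets:
    - [[0, 0, 0], [0, 0, 0], 35]

```text
time: 19.88
tool_pos: [0.5351, -0.3046, 0.1945]
tool_rot: [-0.161, 0.75, 0.61, 0.198]
contact_force: [0.7, -0.3, -0.4]
gripper_width: 0.349
grasp_force: 0.0
```

Run:
```python
from h import *
im,Q=casecloud(); print(incase(pose()[0])); cv2.imwrite("pics/w9.png",im[...,::-1])
web(Q,33,(50,66),(6,69),6)
web(Q,-43,(50,66),(-55,69),6)
A=np.array([.493,.232,.17]); az=82.7; p=pose()[0]
rel((p+[0,.0,.08],Rt(AZ)),(p+[-.03,.10,.09],Rt(AZ)),tgt(A+[0,-.04,.03],az),tgt(A,az))
```

```text
[-87.79537308  32.68276895 193.52928977]
web n 306 pitch deg -0.15 z@end [65.9 37.3 57.1] xr 9.0 65.9 yaw deg 0.3 y0 33.5
web n 656 pitch deg -0.05 z@end [ 65.8 -39.   57.3] xr -54.8 65.8 yaw deg 0.27 y0 -42.2
shift [1.58, -0.0, -2.78] turn [-0.01, 0.04, -0.0]
shift [4.97, -2.0, -1.31] turn [-0.01, 0.04, -0.0]
shift [16.71, -5.72, 9.98] turn [0.27, 0.04, -0.49]
shift [17.47, -6.04, 11.8] turn [0.27, 0.04, -0.49]
```

Request:
jog_arm:
  targets:
    - [[1.58, 0, -2.78], [0, 0, 0], 35]
    - [[1.58, 0, -2.78], [0, 0, 0], 35]
    - [[4.97, -2, -1.31], [0, 0, 0], 35]
    - [[8, -3, 2], [0, 0, 0], 35]
    - [[11, -4, 5], [0.1, 0, -0.2], 35]
    - [[14, -5, 7.8], [0.27, 0, -0.49], 35]
    - [[17.47, -6.04, 11.8], [0.27, 0, -0.49], 35]
    - [[17.47, -6.04, 11.8], [0.27, 0, -0.49], 35]

```text
time: 20.92
tool_pos: [0.4992, 0.0597, 0.2034]
tool_rot: [-0.169, 0.726, 0.639, 0.192]
contact_force: [0.8, -0.1, 0.1]
gripper_width: 0.347
grasp_force: 0.0
```

Request:
jog_arm:
  targets:
    - [[0, 0, 0], [0, 0, 0], 35]
    - [[0, 0, 0], [0, 0, 0], 35]
    - [[0, 0, 0], [0, 0, 0], 35]

```text
time: 21.3
tool_pos: [0.501, 0.056, 0.2058]
tool_rot: [-0.167, 0.726, 0.638, 0.192]
contact_force: [0.7, -0.4, 0.4]
gripper_width: 0.349
grasp_force: 0.0
```

Run:
```python
from h import *
im=trayrect((.492,.271)); cv2.imwrite("pics/w10.png",im[...,::-1])
print(grasp(),state()["joint_vel"].round(2))
az=82.7; a=np.array([np.cos(np.radians(az)),np.sin(np.radians(az)),0]); g=np.array([.493,.272,.047])-.017*a
rel(tgt(g+[0,0,.08],az),tgt(g+[0,0,.03],az),tgt(g,az))
```

```text
0.036 799 [493.9 272. ] [65.7 75.9] 82.3
0.054 277 [494.1 271.9] [58.5  8. ] 83.2
[0.49980123 0.04656416 0.22247519] [-0.01 -0.   -0.    0.    0.    0.  ]
shift [5.28, -1.45, 7.38] turn [0.02, 0.06, -0.01]
shift [4.29, -1.45, 9.12] turn [0.02, 0.06, -0.01]
shift [3.7, -1.46, 10.16] turn [0.02, 0.06, -0.01]
```

Request:
jog_arm:
  targets:
    - [[3, -0.8, 2.5], [0, 0, 0], 35]
    - [[5.28, -1.41, 5], [0, 0, 0], 35]
    - [[5.28, -1.41, 7.38], [0, 0, 0], 35]
    - [[5.28, -1.41, 7.38], [0, 0, 0], 35]
    - [[5.28, -1.41, 7.38], [0, 0, 0], 35]
    - [[5.28, -1.41, 7.38], [0, 0, 0], 35]

```text
time: 22.1
tool_pos: [0.4933, 0.2648, 0.1111]
tool_rot: [-0.167, 0.726, 0.638, 0.193]
contact_force: [-0.1, -0.9, 1.1]
gripper_width: 0.347
grasp_force: 0.0
```

Run:
```python
from h import *
print(grasp())
az=82.7; a=np.array([np.cos(np.radians(az)),np.sin(np.radians(az)),0]); g=np.array([.494,.272,.047])-.017*a
rel(tgt(g+[0,0,.04],az),tgt(g,az))
```

```text
[0.4920781  0.25545976 0.12766734]
shift [-0.81, -0.02, 1.41] turn [0.03, 0.05, -0.0]
shift [-1.6, -0.02, 2.8] turn [0.03, 0.05, -0.0]
```

Request:
jog_arm:
  targets:
    - [[-0.8, 0, 1.4], [0, 0, 0], 35]
    - [[-1.6, 0, 2.8], [0, 0, 0], 35]
    - [[-1.6, 0, 2.8], [0, 0, 0], 35]
    - [[-1.6, 0, 2.8], [0, 0, 0], 0]
    - [[-1.6, 0, 2.8], [0, 0, 0], 0]
    - [[-1.6, 0, 2.8], [0, 0, 0], 0]
    - [[-1.6, 0, 2.8], [0, 0, 0], 0]

```text
time: 22.98
tool_pos: [0.4948, 0.2653, 0.0325]
tool_rot: [-0.166, 0.726, 0.639, 0.194]
contact_force: [0.7, -4.9, 6.6]
gripper_width: 0.087
grasp_force: 60.3
```

Run:
```python
from h import *
print(grasp(),state()["grasp_force"],state()["contact_force"].round(1))
p=pose()[0]
rel((p+[0,0,.2],Rt(82.7)),(p+[0.01,-.15,.215],Rt(82)),(p+[0.02,-.3,.215],Rt(80)))
```

```text
[0.49346495 0.25596546 0.04902177] 60.264474749565125 [ 0.7 -4.9  6.6]
shift [3.96, 0.06, -6.95] turn [0.05, 0.05, 0.01]
shift [-0.88, 1.23, -10.38] turn [0.01, 0.05, 0.09]
shift [-6.01, 2.4, -13.29] turn [-0.12, 0.05, 0.31]
```

Request:
jog_arm:
  targets:
    - [[1.3, 0, -2.3], [0, 0, 0], 0]
    - [[2.6, 0, -4.6], [0, 0, 0], 0]
    - [[3.96, 0, -6.95], [0, 0, 0], 0]
    - [[1.5, 0.6, -8.7], [0, 0, 0], 0]
    - [[-0.9, 1.2, -10.4], [0, 0, 0], 0]
    - [[-3.5, 1.8, -11.8], [0, 0, 0.2], 0]
    - [[-6, 2.4, -13.3], [-0.1, 0, 0.3], 0]
    - [[-6, 2.4, -13.3], [-0.1, 0, 0.3], 0]

```text
time: 23.98
tool_pos: [0.5134, -0.0365, 0.2458]
tool_rot: [-0.166, 0.741, 0.622, 0.193]
contact_force: [0.4, 0.3, -1.1]
gripper_width: 0.081
grasp_force: 59.1
```

Request:
jog_arm:
  targets:
    - [[0, 0, 0], [0, 0, 0], 0]

```text
time: 24.1
tool_pos: [0.5141, -0.0374, 0.2455]
tool_rot: [-0.166, 0.742, 0.62, 0.193]
contact_force: [-0.3, 0.4, -0.6]
gripper_width: 0.085
grasp_force: 59.3
```

Run:
```python
from h import *
print(grasp(),incase(grasp()),state()["joint_vel"].round(2)); 
rel(tgt(case(0,40,260),AZ),tgt(case(-80,38,260),AZ))
```

```text
[ 0.51255865 -0.04666217  0.26206087] [159.52280489 107.02485071 262.06086639] [ 0.06 -0.02  0.03  0.03  0.01  0.02]
shift [-5.65, 2.51, -3.12] turn [-0.14, 0.06, 0.16]
shift [-8.43, 2.5, -4.7] turn [-0.14, 0.06, 0.16]
```

Request:
jog_arm:
  targets:
    - [[-2, 0.8, -1.1], [0, 0, 0], 0]
    - [[-4, 1.7, -2.2], [0, 0, 0.1], 0]
    - [[-5.65, 2.5, -3.12], [-0.14, 0, 0.16], 0]
    - [[-8.43, 2.5, -4.7], [-0.14, 0, 0.16], 0]
    - [[-8.43, 2.5, -4.7], [-0.14, 0, 0.16], 0]
    - [[-8.43, 2.5, -4.7], [-0.14, 0, 0.16], 0]
    - [[-8.43, 2.5, -4.7], [-0.14, 0, 0.16], 0]

```text
time: 24.98
tool_pos: [0.5344, -0.2809, 0.2431]
tool_rot: [-0.162, 0.748, 0.612, 0.197]
contact_force: [-0.3, 0.1, 0.3]
gripper_width: 0.088
grasp_force: 59.3
```

Run:
```python
from h import *
im,Q=casecloud(); g=incase(grasp()); print(g)
web(Q,g[1],(g[2]-10,g[2]+25),(g[0]+5,g[0]+80),12)
rel(*[tgt(case(x,y,z),AZ) for x,y,z in ((-60,38,130),(-48,38,106),(-48,38,80),(-48,38,58))])
```

```text
[-74.5968881   37.71358739 259.65139963]
web n 1028 pitch deg 0.16 z@end [-30.9  38.7 271.1] xr -69.4 -30.9 yaw deg 0.35 y0 39.2
shift [-2.05, -0.0, 4.8] turn [-0.03, 0.05, 0.04]
shift [-2.1, 0.0, 5.87] turn [-0.03, 0.05, 0.04]
shift [-2.62, 0.0, 6.77] turn [-0.03, 0.05, 0.04]
shift [-3.05, 0.0, 7.54] turn [-0.03, 0.05, 0.04]
```

Request:
jog_arm:
  targets:
    - [[-1, 0, 2.4], [0, 0, 0], 0]
    - [[-1.95, 0, 4.8], [0, 0, 0], 0]
    - [[-1.98, 0, 5.94], [0, 0, 0], 0]
    - [[-1.98, 0, 5.94], [0, 0, 0], 0]
    - [[-2.5, 0, 6.84], [0, 0, 0], 0]
    - [[-2.93, 0, 7.61], [0, 0, 0], 0]
    - [[-2.93, 0, 7.61], [0, 0, 0], 0]
    - [[-2.93, 0, 7.61], [0, 0, 0], 0]

```text
time: 26.02
tool_pos: [0.5405, -0.2538, 0.0424]
tool_rot: [-0.161, 0.749, 0.612, 0.198]
contact_force: [0.5, -0.6, -0.6]
gripper_width: 0.082
grasp_force: 59.1
```

Run:
```python
from h import *
im,Q=casecloud(); g=incase(grasp()); f=state()["contact_force"]; print(g,(incase(f/1000+CO)).round(1))
web(Q,g[1],(g[2]+3,g[2]+20),(g[0]+5,g[0]+45),8)
rel(*[tgt(case(g[0]+x,g[1]+y,z),AZ) for x,y,z in ((0,0,47),(12,0,47),(12,-12,47))])
```

```text
[-46.99370668  37.11227296  59.15060217] [ 0.6 -0.2  0.1]
web n 1232 pitch deg 0.21 z@end [-3.  37.2 70.3] xr -42.0 -3.0 yaw deg 1.3 y0 38.8
shift [-0.23, 0.0, 0.42] turn [-0.01, 0.06, 0.04]
shift [0.19, 0.0, 0.66] turn [-0.01, 0.06, 0.04]
shift [0.18, 0.48, 0.66] turn [-0.01, 0.06, 0.04]
```

Request:
jog_arm:
  targets:
    - [[-0.23, 0, 0.42], [0, 0, 0], 0]
    - [[-0.23, 0, 0.42], [0, 0, 0], 0]
    - [[0.05, 0, 0.58], [0, 0, 0], 0]
    - [[0.29, 0, 0.72], [0, 0, 0], 0]
    - [[0.29, 0.25, 0.72], [0, 0, 0], 0]
    - [[0.29, 0.44, 0.72], [0, 0, 0], 0]
    - [[0.29, 0.44, 0.72], [0, 0, 0], 0]

```text
time: 26.95
tool_pos: [0.547, -0.2488, 0.0294]
tool_rot: [-0.161, 0.75, 0.614, 0.187]
contact_force: [-31.5, -28.2, 10.9]
gripper_width: 0.086
grasp_force: 63.5
```

Run:
```python
from h import *
im,Q=casecloud(); g=incase(grasp()); f=state()["contact_force"]; print(g,(incase(f/1000+CO)).round(1))
web(Q,33,(50,66),(g[0]+5,4),8)
web(Q,33,(50,66),(8,69),8)
web(Q,-43,(50,66),(0,69),8)
```

```text
[-40.34763328  31.68521119  46.05679651] [-34.2  25.5  11.9]
web n 1218 pitch deg -0.69 z@end [ 3.  30.6 57.2] xr -35.3 3.0 yaw deg 0.91 y0 33.5
web n 1400 pitch deg -0.17 z@end [66.7 31.1 57.2] xr 9.1 66.7 yaw deg 1.14 y0 32.5
web n 1637 pitch deg -0.03 z@end [ 66.6 -40.2  56. ] xr 0.0 66.6 yaw deg 0.04 y0 -42.4
```

Both neighbours push back and the webs line up with everything flat, so the second short tray is home. Unload, open and retreat.

Request:
jog_arm:
  targets:
    - [[-0.16, -0.15, -0.12], [0, 0, 0], 0]
    - [[-0.16, -0.15, -0.12], [0, 0, 0], 35]
    - [[-0.16, -0.15, -0.12], [0, 0, 0], 35]
    - [[-0.16, -0.15, -0.12], [0, 0, 0], 35]
    - [[-0.2, -0.15, -1.6], [0, 0, 0], 35]
    - [[-0.2, -0.15, -3.6], [0, 0, 0], 35]
    - [[0, -0.15, -6], [0, 0, 0], 0]
    - [[1, -0.15, -8], [0, 0, 0], 0]

```text
time: 28.0
tool_pos: [0.5346, -0.3159, 0.2169]
tool_rot: [-0.162, 0.749, 0.611, 0.197]
contact_force: [1.1, 0.1, 0.5]
gripper_width: -0.0
grasp_force: 0.0
```

Request:
jog_arm:
  targets:
    - [[0, 0, 0], [0, 0, 0], 0]
    - [[0, 0, 0], [0, 0, 0], 0]

```text
time: 28.25
tool_pos: [0.5349, -0.3147, 0.2151]
tool_rot: [-0.162, 0.749, 0.612, 0.197]
contact_force: [0.9, -0.6, -0.3]
gripper_width: -0.0
grasp_force: 0.0
```

Run:
```python
from h import *
im,Q=casecloud(); print(incase(pose()[0])); cv2.imwrite("pics/w11.png",im[60:330,60:420][...,::-1].repeat(2,0).repeat(2,1))
web(Q,33,(50,66),(-58,4),6)
web(Q,33,(50,66),(8,69),6)
web(Q,-43,(50,66),(-55,69),6)
for z in (250,):
  rel((case(-60,20,z),Rt(AZ,25)),(case(10,0,z),Rt(AZ,10)),(case(72,0,z),Rt(AZ,0)),(case(64,0,170),Rt(AZ,0)))
```

```text
[-97.84133013  30.86810815 213.88316029]
web n 273 pitch deg -0.12 z@end [ 1.7 31.3 56.8] xr -55.1 1.7 yaw deg 0.48 y0 33.2
web n 275 pitch deg -0.26 z@end [66.7 30.4 57. ] xr 9.3 66.7 yaw deg -0.16 y0 33.1
web n 568 pitch deg 0.0 z@end [ 65.1 -45.7  58.4] xr -54.6 65.1 yaw deg 0.03 y0 -43.0
shift [2.03, 0.44, -0.51] turn [-0.04, -0.58, 0.03]
shift [4.46, 1.26, 0.87] turn [-0.03, -2.45, 0.03]
shift [6.61, 1.27, 2.1] turn [-0.03, -3.7, 0.04]
shift [4.75, 1.28, 4.72] turn [-0.03, -3.7, 0.04]
```

View pics/w11.png

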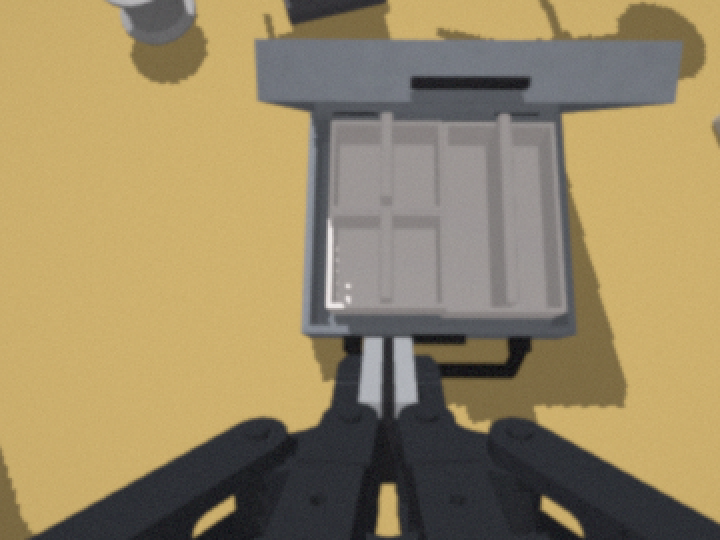

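All three trays sit packed, square and snug: the long one at (505,215), the short ones at (387,160) and (387,260). Next, over the lid with the fingers shut.

Request:
jog_arm:
  targets:
    - [[2, 0.44, -0.9], [0, -0.58, 0], 0]
    - [[3.3, 0.9, -0.3], [0, -1.5, 0], 0]
    - [[4.46, 1.26, 0.6], [0, -2.45, 0], 0]
    - [[6.61, 1.27, 1.9], [0, -3.7, 0], 0]
    - [[6.61, 1.27, 2.1], [0, -3.7, 0], 0]
    - [[6.61, 1.27, 2.1], [0, -3.7, 0], 0]
    - [[6.61, 1.27, 2.1], [0, -3.7, 0], 0]

```text
time: 29.18
tool_pos: [0.599, -0.157, 0.25]
tool_rot: [-0.001, 0.775, 0.632, -0.001]
contact_force: [-0.0, -0.4, -0.3]
gripper_width: -0.001
grasp_force: 0.0
```

Run:
```python
from h import *
print(incase(pose()[0]),state()["contact_force"].round(1))
W=[(66,168)]+[(75-133*np.cos(t)+24*np.sin(t)+10*np.sin(t)-4,40+133*np.sin(t)+24*np.cos(t)-4) for t in (1.0,.8,.6,.4,.2,.05,0)]
print(np.round(W))
rel(*[(case(x,0,z),Rt(AZ,0)) for x,z in W])
```

```text
[ 6.91912627e+01 -1.39809318e-01  2.49966586e+02] [-0.  -0.4 -0.3]
[[ 66. 168.]
 [ 28. 161.]
 [  3. 148.]
 [-20. 131.]
 [-38. 110.]
 [-53.  86.]
 [-60.  67.]
 [-62.  60.]]
shift [-0.13, 0.0, 3.28] turn [-0.02, 0.0, 0.02]
shift [-1.66, 0.0, 3.56] turn [-0.02, 0.0, 0.02]
shift [-2.66, -0.0, 4.07] turn [-0.02, 0.0, 0.02]
shift [-3.55, -0.0, 4.76] turn [-0.02, 0.0, 0.02]
shift [-4.3, -0.0, 5.6] turn [-0.02, 0.0, 0.02]
shift [-4.87, 0.0, 6.56] turn [-0.02, 0.0, 0.02]
shift [-5.17, 0.0, 7.34] turn [-0.02, 0.0, 0.02]
shift [-5.24, 0.0, 7.6] turn [-0.02, 0.0, 0.02]
```

Request:
jog_arm:
  targets:
    - [[-0.1, 0, 1.6], [0, 0, 0], 0]
    - [[-0.13, 0, 3.28], [0, 0, 0], 0]
    - [[-0.9, 0, 3.4], [0, 0, 0], 0]
    - [[-1.66, 0, 3.56], [0, 0, 0], 0]
    - [[-2.2, 0, 3.8], [0, 0, 0], 0]
    - [[-2.66, 0, 4.07], [0, 0, 0], 0]
    - [[-3.1, 0, 4.4], [0, 0, 0], 0]
    - [[-3.1, 0, 4.4], [0, 0, 0], 0]

```text
time: 30.18
tool_pos: [0.5837, -0.2321, 0.1406]
tool_rot: [-0.0, 0.775, 0.632, -0.001]
contact_force: [-0.2, 0.3, 0.1]
gripper_width: 0.0
grasp_force: 0.0
```

Run:
```python
from h import *
print(incase(pose()[0]),state()["contact_force"].round(1))
W=[(75-133*np.cos(t)+24*np.sin(t)+10*np.sin(t)-4,40+133*np.sin(t)+24*np.cos(t)-4) for t in (.6,.4,.2,.05,0)]
rel(*[(case(x,0,z),Rt(AZ,0)) for x,z in W])
im,Q=casecloud("top"); k=Q[(Q[...,2]>60)&(np.abs(Q[...,1])<60)&(np.abs(Q[...,1])>35)&(Q[...,0]>-90)&(Q[...,0]<80)]
print(len(k),k[:,2].max(),k[k[:,0].argmin()])
```

```text
[ -7.48776213  -0.5361606  140.62771484] [-0.2  0.3  0.1]
shift [-0.48, -0.02, 0.39] turn [-0.01, 0.01, 0.03]
shift [-1.23, -0.02, 1.23] turn [-0.01, 0.01, 0.03]
shift [-1.8, -0.03, 2.19] turn [-0.01, 0.01, 0.03]
shift [-2.1, -0.03, 2.96] turn [-0.01, 0.01, 0.03]
shift [-2.18, -0.03, 3.23] turn [-0.01, 0.01, 0.03]
1384 481.23080213535695 [-54.66988321  36.89462517 467.35961452]
```

Run:
```python
from h import *
for n in ("scene","wrist"):
    im,Q=casecloud(n); b=(np.abs(Q[...,1])<84)&(np.abs(Q[...,0])<95)
    if n=="wrist": cv2.imwrite("pics/w12.png",im[...,::-1])
    for x in range(-85,90,15):
        k=Q[b&(np.abs(Q[...,0]-x)<4)&(np.abs(Q[...,1])>50)&(Q[...,2]<200)]
        print(n,x,len(k),np.percentile(k[:,2],[10,50,90]).round(0) if len(k) else "")
```

```text
scene -85 91 [-1.  2. 26.]
scene -70 95 [ 3. 40. 43.]
scene -55 90 [ 7. 30. 41.]
scene -40 114 [  8. 133. 138.]
scene -25 85 [  8. 147. 151.]
scene -10 76 [  8. 136. 140.]
scene 5 71 [  9. 125. 129.]
scene 20 61 [ 37. 114. 117.]
scene 35 55 [ 41. 103. 106.]
scene 50 55 [88. 92. 95.]
scene 65 79 [78. 80. 83.]
scene 80 79 [65. 69. 72.]
wrist -85 0 
wrist -70 0 
wrist -55 0 
wrist -40 12 [139. 141. 141.]
wrist -25 1918 [144. 147. 150.]
wrist -10 1817 [133. 136. 138.]
wrist 5 1627 [122. 124. 127.]
wrist 20 1442 [110. 113. 115.]
wrist 35 1323 [ 99. 101. 104.]
wrist 50 1167 [87. 90. 92.]
wrist 65 1091 [76. 79. 81.]
wrist 80 974 [65. 67. 69.]
```

The lid is following, now at about 0.64 rad. Carry on to shut.

Request:
jog_arm:
  targets:
    - [[-0.5, 0, 0.4], [0, 0, 0], 0]
    - [[-0.9, 0, 0.8], [0, 0, 0], 0]
    - [[-1.23, 0, 1.23], [0, 0, 0], 0]
    - [[-1.55, 0, 1.7], [0, 0, 0], 0]
    - [[-1.8, 0, 2.19], [0, 0, 0], 0]
    - [[-2, 0, 2.6], [0, 0, 0], 0]
    - [[-2.1, 0, 2.96], [0, 0, 0], 0]
    - [[-2.1, 0, 2.96], [0, 0, 0], 0]

```text
time: 31.32
tool_pos: [0.5731, -0.2828, 0.0662]
tool_rot: [-0.001, 0.774, 0.633, -0.001]
contact_force: [-0.4, 0.0, 0.5]
gripper_width: 0.002
grasp_force: 0.0
```

Request:
jog_arm:
  targets:
    - [[-0.05, 0, 0.15], [0, 0, 0], 0]
    - [[-0.05, 0, 0.3], [0, 0, 0], 0]
    - [[-0.05, 0, 0.35], [0, 0, 0], 0]

```text
time: 31.7
tool_pos: [0.5741, -0.2844, 0.0638]
tool_rot: [-0.0, 0.774, 0.633, -0.001]
contact_force: [-12.8, 6.1, 24.2]
gripper_width: 0.006
grasp_force: 12.6
```

```bash
cat > lid.py <<'E'
from h import *
print(incase(pose()[0]),state()["contact_force"].round(1))
for n in ("scene","wrist"):
    im,Q=casecloud(n); k=Q[(np.abs(Q[...,0])<70)&(np.abs(Q[...,1])<80)&(np.abs(Q[...,1])>45)&(Q[...,2]<120)&(Q[...,2]>45)]
    if len(k)>50: p=np.polyfit(k[:,0],k[:,2],1); print(n,len(k),"slope rad",np.arctan(-p[0]).round(4),"z0",p[1].round(1))
E
python3 lid.py
```

```text
[-60.55626977  -1.8331937   63.77867301] [-12.8   6.1  24.2]
scene 1188 slope rad -0.0016 z0 65.1
wrist 34654 slope rad -0.0006 z0 64.1
```

The panel is flat at z=64, so the lid is shut under 24 N. Retreat, recheck and compare the bystanders.

Request:
jog_arm:
  targets:
    - [[0, 0, -1], [0, 0, 0], 0]
    - [[0, 0, -3], [0, 0, 0], 0]
    - [[0, 0, -5], [0, 0, 0], 0]
    - [[0, 0, -7], [0, 0, 0], 0]
    - [[0, 0, -7], [0, 0, 0], 0]
    - [[0, 0, -7], [0, 0, 0], 0]
    - [[0, 0, -7], [0, 0, 0], 0]
    - [[0, 0, -7], [0, 0, 0], 0]

```text
time: 32.8
tool_pos: [0.5729, -0.2835, 0.2316]
tool_rot: [-0.001, 0.774, 0.633, -0.001]
contact_force: [-0.2, -0.2, 0.4]
gripper_width: 0.003
grasp_force: 0.0
```

```bash
cp pics/last_scene.npz pics/s_x.npz; python3 lid.py
python3 - <<'E'
from h import *
im,d,c=shot("top"); P=cloud(d,c)
def box(x0,x1,y0,y1):
    b=np.zeros(d.shape,bool); s=.64; b[int(y0*s):int(y1*s),int(x0*s):int(x1*s)]=1; return b&(d>0)
for l,b in dict(reel=(430,475,360,402),vise=(432,475,282,345),magbase=(430,470,215,250)).items():
    m=box(*b)&(P[...,2]>.02)&(P[...,2]<.2); r=cv2.minAreaRect((P[m][:,:2]*1000).astype(np.float32)); print(l,m.sum(),np.round(r[0],1),np.round(r[1],1))
E
```

```text
[-59.9611736   -0.48711332 231.58734567] [-0.2 -0.2  0.4]
scene 1477 slope rad 0.0011 z0 65.2
wrist 8113 slope rad -0.0002 z0 64.1
reel 336 [407.2  -1.9] [56.5 57.8]
vise 483 [530.8  -4.5] [95.1 55.2]
magbase 97 [6.8e+02 3.0e-01] [77.1 30.2]
```

Run:
```python
from h import *
im,d,c=load("top"); a=cv2.imread("pics/top0.png"); b=cv2.resize(im[...,::-1],(800,600),interpolation=cv2.INTER_CUBIC)
for l,(x0,x1,y0,y1) in dict(mag=(425,485,145,275),vise=(432,475,282,345),reel=(430,475,360,402)).items():
    A=a[y0:y1,x0:x1].mean(2).astype(np.float32);B=b[y0:y1,x0:x1].mean(2).astype(np.float32)
    print(l,cv2.phaseCorrelate(A,B,cv2.createHanningWindow(A.shape[::-1],cv2.CV_32F)),np.abs(A-B).mean(),np.abs(A-B).max())
```

```text
mag ((-0.0346541482519811, 0.5542484613705625), 1.088211488135067) 6.903034 12.6666565
vise ((0.5153078092221399, 0.07401703083946387), 1.057182076242235) 5.798942 11.333336
reel ((0.34215409231704186, 0.2521946555644625), 1.1436222212991596) 6.77425 11.3333435
```

Nothing moved: the shift is under 0.6 px and the largest pixel difference is lighting only. Handing in.

```bash
python3 -c "
from plant import *
print(job_done())"
```

```text
the job is handed in; nothing more can be done
None
```

The job is handed in at about 33 s of the 72 s limit: all three trays are packed in the order asked, snug and square to the hinge wall within about half a degree, the lid is shut flat, and the magnifier stand, reel and vise have not moved; the long tray needed a second push after slipping 2–3 mm off the far wall on release.

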